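# Return the hot-air nozzles to their stand in order of size

## Task

Put the four square hot-air rework nozzles back on their tapered stand, each with its collar down over a pin of its own and sitting flat on the plate, in order of head size: the smallest at the stand's narrow end, the largest at its wide end. Do not push aside or knock over the amber flux bottle that stands among them.

Things in the scene. Friction and masses are not known exactly. Their poses are not given: they have to be found in the camera images.
- nozzle_18: Bare steel hot-air nozzle with a square head 18 x 18 mm, 54 mm tall, 50 to 100 g. Origin: centre of its underside, z up. A hollow round collar (outside 30 mm, bore 24 mm, open below, ears reach 20 mm from the axis) up to 22 mm; a transition to 30 mm; then the straight head from 30 to 54 mm, sides square to the body's x and y. Grip across two facing head sides from above.
- nozzle_28: Bare steel hot-air nozzle with a square head 28 x 28 mm, 54 mm tall, 50 to 100 g. Origin: centre of its underside, z up. A hollow round collar (outside 30 mm, bore 24 mm, open below, ears reach 20 mm from the axis) up to 22 mm; a transition to 30 mm; then the straight head from 30 to 54 mm, sides square to the body's x and y. Grip across two facing head sides from above.
- nozzle_38: Bare steel hot-air nozzle with a square head 38 x 38 mm, 54 mm tall, 50 to 100 g. Origin: centre of its underside, z up. A hollow round collar (outside 30 mm, bore 24 mm, open below, ears reach 20 mm from the axis) up to 22 mm; a transition to 30 mm; then the straight head from 30 to 54 mm, sides square to the body's x and y. Grip across two facing head sides from above.
- nozzle_48: Bare steel hot-air nozzle with a square head 48 x 48 mm, 54 mm tall, 50 to 100 g. Origin: centre of its underside, z up. A hollow round collar (outside 30 mm, bore 24 mm, open below, ears reach 20 mm from the axis) up to 22 mm; a transition to 30 mm; then the straight head from 30 to 54 mm, sides square to the body's x and y. Grip across two facing head sides from above.
- stand: Fixed dark steel plate, 212 mm long, 12 mm high, tapered: 38 mm wide at one end and 70 mm at the other, with four upright pins in one row along its middle. Origin: under its middle, on the work surface; x points along the row from the narrow end to the wide end. It may lie turned any way. (Not listed: a carton, 175 mm high with a notebook on it, to its left; a wall board behind.)
- pin_1: Pin of the stand, nearest the narrow end, for the smallest nozzle: 14 mm thick up to 9 mm, then a cone to a blunt tip at 18.5 mm. Origin: its foot on the plate's top (12 mm above the work surface, -79 mm along the stand's x); axes as the stand's. A collar over it comes to rest on the plate with 5 mm of play each way. Heads in order and square to the row stand 18 mm apart: grip across the row.
- pin_2: Pin of the stand, second from the narrow end: 14 mm thick up to 9 mm, then a cone to a blunt tip at 18.5 mm. Origin: its foot on the plate's top (12 mm above the work surface, -38 mm along the stand's x); axes as the stand's. A collar over it comes to rest on the plate with 5 mm of play each way. Heads in order and square to the row stand 18 mm apart: grip across the row.
- pin_3: Pin of the stand, third from the narrow end: 14 mm thick up to 9 mm, then a cone to a blunt tip at 18.5 mm. Origin: its foot on the plate's top (12 mm above the work surface, +13 mm along the stand's x); axes as the stand's. A collar over it comes to rest on the plate with 5 mm of play each way. Heads in order and square to the row stand 18 mm apart: grip across the row.
- pin_4: Pin of the stand, nearest the wide end, for the largest nozzle: 14 mm thick up to 9 mm, then a cone to a blunt tip at 18.5 mm. Origin: its foot on the plate's top (12 mm above the work surface, +74 mm along the stand's x); axes as the stand's. A collar over it comes to rest on the plate with 5 mm of play each way. Heads in order and square to the row stand 18 mm apart: grip across the row.
- flux_bottle: Amber screw-cap bottle with a black cap, 34 mm in diameter, 56 mm high, loose, standing among the nozzles; a bystander. Origin: centre of its underside. (Not listed: a black pot of brass wool, 65 mm in diameter and 41 mm high, also stands among the nozzles, its axis at least 90 mm from theirs.)

How it is judged:
By the outcome, as a careful person would: the job done as asked, in the order asked, and still so for the second after the job is handed in, with the robot touching nothing.
It also fails if it takes over 109 s, if anything falls off the work surface, if the arm or the gripper's body presses on something with over 40 N, if the wrist force passes 120 N, or if a joint passes its speed limit or range.

## Robot

A 7-joint arm with a two-finger parallel gripper is mounted at the origin on a cart in front of the work surface, level with it; the furniture and walls round the work are solid. World frame = base frame: x ahead of the robot, y to its left, z up, the work surface at z = 0. Lengths are in m, angles in rad, forces in N, time in s.
With the tool pointing down it reaches from about 0.4 to 0.85 m from the base axis. Payload 4.4 kg.
Tool frame: the origin (TCP) lies between the finger pads; the fingertips stand env.tcp_to_tips ahead of it and the grasp point (between the pads) lies 5 mm behind it (env.tcp_to_tips is the distance from the TCP to the fingertips, in m); z points along the fingers, y is the line along which they close (so a half turn about z gives the same grasp; the last joint's range is limited). The gripper opens to 94 mm and grips with 3 to 60 N. Pads are 16 mm wide; open, the fingers measure 119 mm over their backs; the gripper's body (75 mm by 177 mm) begins 78 mm behind the grasp point.
Start: joints at [-1.204, 0.628, 0.038, 1.517, -0.027, 0.996, -0.02], TCP at [0.273, 0.59, 0.219] pointing down, gripper open.
Joint ranges: [-3.06, 3.06], [-0.37, 2.12], [-1.25, 1.32], [0.18, 2.47], [-1.1, 4.24], [0.23, 1.98], [-2.94, 2.94]. Speed limits (rad/s): [2.57, 2.57, 3.14, 3.14, 3.14, 3.14, 3.14].

## Interface

Orientations are given as a unit quaternion [x, y, z, w].
In Python, from workcell import env gives the robot as it stands.
- The arm moves only by the shell command python3 -m pendant 'ROWS' [FORCE]. ROWS is JSON, a list of rows, each an object with "travel": the shift along the tool's x, y, z as a fraction of full scale, a list of three; "angular": the turn, a rotation vector about the tool's x, y, z as a fraction of full scale, a list of three; "gripper": the closure, from 0 (fully open) to 1 (shut). In form: [{"travel": [tx, ty, tz], "angular": [ax, ay, az], "gripper": gripper}, ...]. A call has 1 to 20 rows; each row is the pose to reach, as a shift and turn from the pose commanded when the call began, along the tool's axes at that moment; what a row does not reach only later rows make up. Full scale, the value 1, is 250 mm for a shift and 0.5 rad for a turn. A row lasts 1/10 s, in which the tool goes at most 50 mm and 8.59 degrees, less where a joint would pass 70% of its speed; a pose out of reach is approached as far as the arm can. A call with a number of a shift or a turn outside -1 to 1 is refused whole. A call with a gripper value outside its range is refused whole. The fingers move at their own pace and stop on an object; FORCE is the grip in N (left out, the last holds). Time passes only in rows, so rows that repeat a pose let the fingers close. It gives the time, the measured TCP pose, the force, the opening and the grip force at its end, in the units of the state.
- env.state(): the state, without advancing time (a new reading comes with each control period).
- env.read_camera(name): name is "scene" or "top" or "wrist"; returns (picture, depth): 480x640x3 uint8, blue, green, red; 480x640 float32, m along the optical axis (not along the pixel's ray), 0 where there is no reading.
- env.calibration(name): a dict with "mtx" (3x3 intrinsics, pixels), "k1" (the pictures are not rectified: a ray, as slopes to the right and down, at radius r is drawn at 1 + k1 r^2 times it, then the intrinsics apply), "origin" and "orientation" of the camera in the world; the wrist camera has in their place "hand_eye" (4x4, takes a point from camera to tool coordinates, whose origin is the TCP and whose axes are the flange's). Camera axes: x right, y down, z forward; pixel columns grow to the right and rows downward; lengths in m; the calibration is good to about 2 mm. A picture is of the moment at which its call begins: read the wrist's pose just before it. calibration takes no time and is no camera call.
- env.sign_off(): hands the job in; it is judged then, once.
The state is a dict: "time_s": time; "joint_pos": joint angles; "qvel": joint speeds; "effort": joint torques, N m; "eef_pos": TCP position; "ee_rot": TCP orientation; "contact_force": force on the tool from outside, world axes, zero at the start; "torque": the same for the moment, N m; "opening": opening from 0.0 (shut) to 1.0 (fully open); "finger_force": force on a finger pad.
Only numpy, scipy, OpenCV 4.12 (cv2) and the standard library are available. Lean on these libraries where they do the work, as an engineer would, in place of code of your own. Each camera call takes 0.05 s, during which the arm holds its last target. There are 200 camera calls.

## Working session

There is one attempt and no reset: what is moved stays moved. The work goes in short steps, Python scripts to look and compute and a shell command to move; the robot and the scene stay as the last step left them, time stands still between calls to the robot, and variables do not carry over. Pictures are saved under pics/ and viewed, at most 14 in all, crops included, and the job is handed in when it is done.

```bash
mkdir -p pics; ls; cat > h.py <<'E'
import numpy as np, cv2
from workcell import env
from scipy.spatial.transform import Rotation as R
def pose(name):
    c=env.calibration(name)
    if 'hand_eye' in c:
        s=env.state(); T=np.eye(4); T[:3,:3]=R.from_quat(s['ee_rot']).as_matrix(); T[:3,3]=s['eef_pos']
        T=T@np.array(c['hand_eye']); return c,T[:3,:3],T[:3,3]
    o=np.array(c['orientation']); M=R.from_quat(o).as_matrix() if o.size==4 else o.reshape(3,3)
    return c,M,np.array(c['origin'])
def rays(c,uv):
    K=np.array(c['mtx']); p=cv2.undistortPoints(np.array(uv,float).reshape(-1,1,2),K,np.array([c['k1'],0,0,0.]))[:,0]
    return np.c_[p,np.ones(len(p))]
def onplane(P,uv,z):
    c,M,o=P; d=rays(c,uv)@M.T; return o+d*((z-o[2])/d[:,2])[:,None]
def cloud(P,depth):
    v,u=np.mgrid[0:480,0:640]; d=rays(P[0],np.c_[u.ravel(),v.ravel()])*depth.reshape(-1,1)
    return (d@P[1].T+P[2]).reshape(480,640,3)
E
python3 - <<'E'
from h import *
import pickle
D={}
for n in ("scene","top","wrist"):
    P=pose(n); im,d=env.read_camera(n); D[n]=(P,im,d); cv2.imwrite(f'pics/{n}0.png',im); print(n,P[0]['k1'],P[1].round(3).tolist(),P[2], d.min(),d.max())
pickle.dump(D,open('d0.pkl','wb'))
s=env.state();print(s,env.tcp_to_tips)
E
```

```text
pics
scene -0.06651845276326132 [[0.517, -0.424, 0.743], [-0.856, -0.238, 0.46], [-0.018, -0.874, -0.486]] [-0.2819386  -0.56976685  0.54679533] 0.0 2.3142421
top 0.010241195143071634 [[-0.086, -0.973, 0.217], [-0.996, 0.085, -0.013], [-0.006, -0.217, -0.976]] [ 0.29959663 -0.08324315  1.1184568 ] 0.0 2.0874743
wrist -0.026975414968153543 [[0.419, 0.872, 0.253], [0.908, -0.402, -0.119], [-0.002, 0.279, -0.96]] [0.1985501  0.6232181  0.38354889] 0.0 1.4401789
{'time_s': 0.15, 'joint_pos': array([-1.20379728,  0.62912835,  0.03850092,  1.5180748 , -0.0270165 ,
        0.99633196, -0.02000191]), 'qvel': array([ 0.00044999, -0.00273776, -0.00031308, -0.00271646,  0.00101827,
       -0.00012277, -0.00168421]), 'effort': array([ 2.27771954e-03, -5.50091386e+01,  1.14487957e+00, -1.86819953e+01,
       -5.22523304e-02,  2.09492905e-02,  1.00235441e-04]), 'eef_pos': array([0.27241564, 0.5896465 , 0.21879008]), 'ee_rot': array([ 2.14739828e-01,  9.76671029e-01, -6.97277291e-04, -1.41987002e-04]), 'contact_force': array([-1.16073414, -0.42127298,  0.09433949]), 'torque': array([0.00703665, 0.00275751, 0.02528771]), 'finger_force': 0.0, 'opening': 0.9983610721699834} 0.014
```

View pics/top0.png

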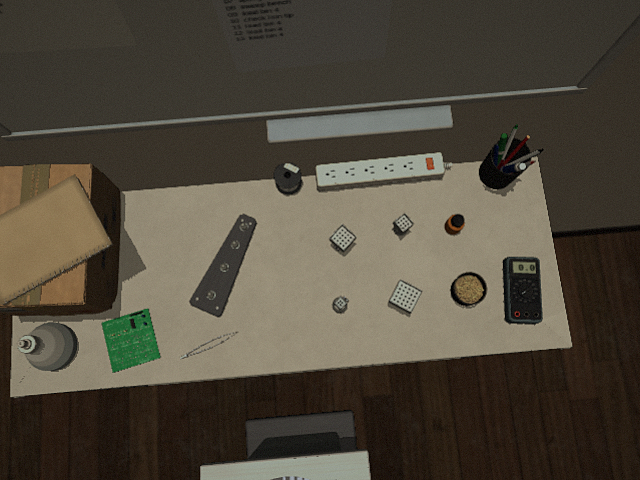

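View pics/scene0.png

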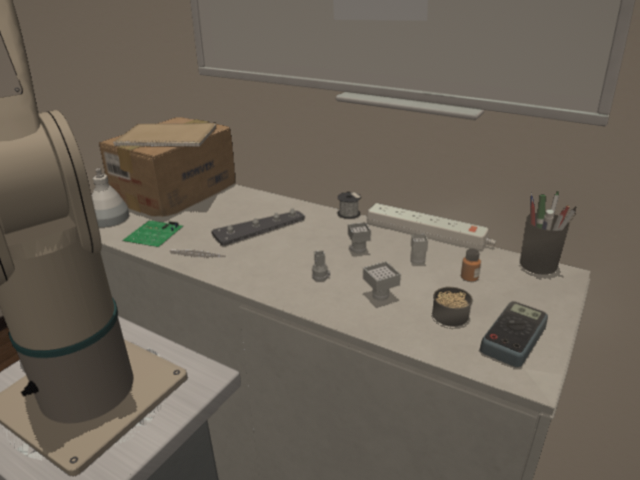

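The top view shows the nozzles: 18 at (340,303), 28 at (403,223), 38 at (343,237) and 48 at (405,296). The bottle is at (456,223) and the pot at (468,289). The stand's narrow end is at (245,218) and its wide end at (208,308). The scene view agrees, with everything upright.

```bash
cat > top.py <<'E'
from h import *
import pickle
P,im,d=pickle.load(open('d0.pkl','rb'))['top']
C=cloud(P,d)
print('K',P[0]['mtx'])
for n,(u,v) in dict(n18=(340,303),n28=(403,223),n38=(343,237),n48=(405,296),bottle=(456,223),pot=(468,289)).items():
    w=C[v-26:v+26,u-26:u+26]; z=w[...,2]
    m=(z>0.045)&(z<.065) if n!='pot' else (z>.025)&(z<.06)
    vv,uu=np.nonzero(m); uv=np.c_[uu+u-26,vv+v-26].astype(float)
    q=onplane(P,uv,{'pot':.041,'bottle':.056}.get(n,.054))[:,:2]
    r=cv2.minAreaRect((q*1000).astype(np.float32)); print(n,m.sum(),np.round(r,1) if 0 else [np.round(x,1) for x in r], 'z',np.median(z[m]).round(4))
# stand: dark mask
hsv=cv2.cvtColor(im,cv2.COLOR_BGR2HSV); m=np.zeros((480,640),np.uint8); m[205:325,180:265]=(hsv[205:325,180:265,2]<95)
c=max(cv2.findContours(m,0,2)[0],key=cv2.contourArea)
q=onplane(P,c[:,0],.012)[:,:2]*1000
r=cv2.minAreaRect(q.astype(np.float32)); print('stand',r, cv2.boxPoints(r).round(0).tolist())
zz=C[200:330,180:270]; k=(zz[...,2]>.024)&(zz[...,2]<.045); print('pin px',k.sum()); 
n,l,s,ce=cv2.connectedComponentsWithStats(k.astype(np.uint8)); 
for i in range(1,n): print(s[i,4],onplane(P,[ce[i]+[180,200]],.028)[0].round(4))
E
python3 top.py
```

```text
K [[559.94126827   0.         317.02847581]
 [  0.         559.94126827 248.06885731]
 [  0.           0.           1.        ]]
n18 52 [array([ 425.6, -132.6]), array([16.1, 17.6]), np.float64(39.8)] z 0.0491
n28 141 [array([ 571.8, -271.6]), array([28.5, 30.5]), np.float64(32.3)] z 0.0482
n38 221 [array([ 552.6, -149.9]), array([39. , 39.2]), np.float64(43.4)] z 0.0476
n48 351 [array([ 427.7, -258.3]), array([47.9, 49.5]), np.float64(56.9)] z 0.047
bottle 137 [array([ 566.1, -377.2]), array([23.3, 26.3]), np.float64(39.5)] z 0.0555
pot 728 [array([ 433.3, -385.9]), array([62.7, 63.7]), np.float64(38.3)] z 0.0355
stand ((529.7490234375, 83.62738037109375), (70.24000549316406, 212.03921508789062), 60.195281982421875) [[420.0, 106.0], [604.0, 0.0], [639.0, 61.0], [455.0, 167.0]]
pin px 93
21 [0.6013 0.0453 0.028 ]
22 [0.5652 0.0664 0.028 ]
27 [0.5209 0.0909 0.028 ]
23 [0.4669 0.1206 0.028 ]
```

View pics/wrist0.png

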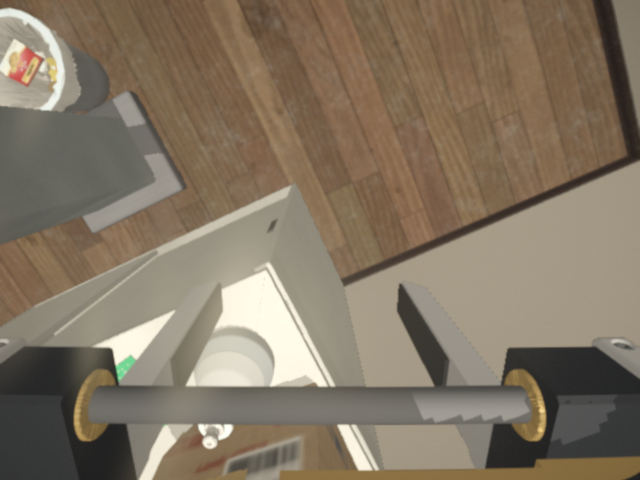

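The wrist view shows the sprayer and the carton beneath the raised gripper, with nothing in the grip. Top-camera positions for the pins fit the 153 mm row, so I can move now. I'll write a move calculator, rise and turn toward the nozzles.

```bash
cat > go.py <<'E'
# usage: go.py x y z(mm) yaw_of_tool_y(deg) -> travel/angular fractions
from h import *
import sys
x,y,z,a=map(float,sys.argv[1:5]); s=env.state(); M=R.from_quat(s['ee_rot']).as_matrix()
t=M.T@(np.array([x,y,z])/1e3-s['eef_pos'])/.25
cur=np.degrees(np.arctan2(M[1,1],M[0,1])); best=(a-cur+90)%180-90
ya=np.radians(cur+best); yt=np.array([np.cos(ya),np.sin(ya),0]); zt=np.array([0,0,-1.])
rv=R.from_matrix(M.T@np.c_[np.cross(yt,zt),yt,zt]).as_rotvec()/.5
print('travel',t.round(3).tolist(),'angular',rv.round(3).tolist(),'cur yaw',cur.round(1),'turn',best.round(1),'t',round(s['time_s'],2),'pos',s['eef_pos'].round(4),'j',s['joint_pos'].round(2))
E
python3 go.py 273 590 330 65; python3 go.py 450 150 330 43;python3 - <<'E'
from h import *
import pickle
P,im,d=pickle.load(open('d0.pkl','rb'))['top']; C=cloud(P,d)
b=C[160:320,0:150]; m=b[...,2]>.12; print('carton',b[m].min(0),b[m].max(0)); 
b=C[315:380,10:85]; m=b[...,2]>.05; print('sprayer',b[m].min(0),b[m].max(0))
E
```

```text
travel [-0.002, 0.002, -0.445] angular [-0.003, 0.0, 0.007] cur yaw 65.2 turn -0.2 t 0.15 pos [0.2724 0.5896 0.2188] j [-1.2   0.63  0.04  1.52 -0.03  1.   -0.02]
travel [-1.382, -1.299, -0.443] angular [-0.003, 0.001, 0.775] cur yaw 65.2 turn -22.2 t 0.15 pos [0.2724 0.5896 0.2188] j [-1.2   0.63  0.04  1.52 -0.03  1.   -0.02]
carton [ 0.29959663 -0.08324315  0.12003374] [0.72315038 0.4740403  1.1184568 ]
sprayer [ 0.29959663 -0.08324315  0.05003274] [0.42886551 0.46137055 1.1184568 ]
```

```bash
python3 -m pendant '[{"travel":[0,0,-0.2],"angular":[0,0,0],"gripper":0},{"travel":[0,0,-0.4],"angular":[0,0,0],"gripper":0},{"travel":[-0.1,-0.1,-0.44],"angular":[0,0,0],"gripper":0},{"travel":[-0.7,-0.65,-0.44],"angular":[0,0,0],"gripper":0},{"travel":[-0.7,-0.65,-0.44],"angular":[0,0,0],"gripper":0},{"travel":[-0.7,-0.65,-0.44],"angular":[0,0,0],"gripper":0},{"travel":[-0.7,-0.65,-0.44],"angular":[0,0,0],"gripper":0},{"travel":[-0.7,-0.65,-0.44],"angular":[0,0,0],"gripper":0},{"travel":[-0.7,-0.65,-0.44],"angular":[0,0,0],"gripper":0}]'; python3 go.py 450 120 330 43
```

```text
time_s: 1.05
eef_pos: [0.3639, 0.368, 0.3297]
ee_rot: [0.216, 0.976, 0.0, 0.0]
contact_force: [0.2, 0.3, 0.1]
opening: 0.998
finger_force: 0.0
travel [-0.731, -0.754, -0.001] angular [0.001, -0.0, 0.769] cur yaw 65.0 turn -22.0 t 1.05 pos [0.3639 0.368  0.3297] j [-0.91  0.32  0.08  1.73 -0.03  1.09  0.32]
```

```bash
python3 -m pendant '[{"travel":[-0.73,-0.75,0],"angular":[0,0,0.77],"gripper":0},{"travel":[-0.73,-0.75,0],"angular":[0,0,0.77],"gripper":0},{"travel":[-0.73,-0.75,0],"angular":[0,0,0.77],"gripper":0},{"travel":[-0.73,-0.75,0],"angular":[0,0,0.77],"gripper":0},{"travel":[-0.73,-0.75,0],"angular":[0,0,0.77],"gripper":0},{"travel":[-0.73,-0.75,0],"angular":[0,0,0.77],"gripper":0},{"travel":[-0.73,-0.75,0],"angular":[0,0,0.77],"gripper":0}]'; python3 go.py 450 -110 300 43
```

```text
time_s: 1.75
eef_pos: [0.4509, 0.1224, 0.3294]
ee_rot: [0.398, 0.917, 0.0, 0.0]
contact_force: [-0.4, 1.3, -0.5]
opening: 1.004
finger_force: 0.0
travel [-0.677, -0.637, 0.117] angular [0.0, -0.0, 0.001] cur yaw 43.0 turn -0.0 t 1.75 pos [0.4509 0.1224 0.3294] j [-0.55  0.25  0.28  1.85 -0.08  1.06  0.52]
```

```bash
cat > shot.py <<'E'
from h import *
import pickle,sys
n=sys.argv[1]; P=pose('wrist'); im,d=env.read_camera('wrist'); pickle.dump((P,im,d),open(n+'.pkl','wb')); cv2.imwrite(f'pics/{n}.png',im); print(P[2].round(3))
E
python3 shot.py w1; python3 -m pendant '[{"travel":[-0.68,-0.64,0.1],"angular":[0,0,0],"gripper":0},{"travel":[-0.68,-0.64,0.1],"angular":[0,0,0],"gripper":0},{"travel":[-0.68,-0.64,0.1],"angular":[0,0,0],"gripper":0},{"travel":[-0.68,-0.64,0.1],"angular":[0,0,0],"gripper":0},{"travel":[-0.68,-0.64,0.1],"angular":[0,0,0],"gripper":0},{"travel":[-0.68,-0.64,0.1],"angular":[0,0,0],"gripper":0},{"travel":[-0.68,-0.64,0.1],"angular":[0,0,0],"gripper":0}]'; python3 shot.py w2; python3 -c "
import cv2;a=cv2.imread('pics/w1.png');b=cv2.imread('pics/w2.png');cv2.imwrite('pics/w12.png',cv2.resize(cv2.vconcat([a[:400],b[:400]]),(480,600)))"
```

```text
[0.395 0.181 0.494]
time_s: 2.5
eef_pos: [0.4506, -0.1085, 0.3041]
ee_rot: [0.396, 0.918, 0.001, -0.001]
contact_force: [-0.6, 0.7, -0.1]
opening: 1.0
finger_force: 0.0
[ 0.395 -0.05   0.469]
```

View pics/w12.png

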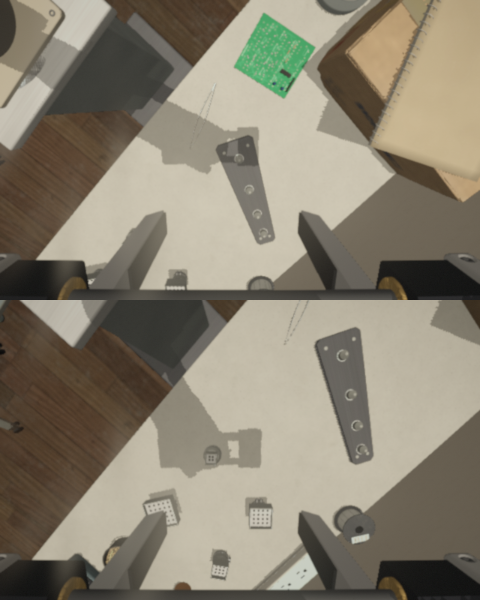

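The lower wrist picture shows the nozzles clearly. In full-size pixels, 18 is at (283,207), 38 at (347,285), 28 at (293,353) and 48 at (213,280). The pins are at about (456,73), (467,126), (476,167) and (483,200). I'll cross-measure these from this view.

```bash
python3 - <<'E'
from h import *
import pickle
P,im,d=pickle.load(open('w2.pkl','rb')); C=cloud(P,d)
for n,(u,v) in dict(n18=(283,207),n28=(293,353),n38=(347,285),n48=(205,280)).items():
    w=C[v-42:v+42,u-42:u+42]; z=w[...,2]; m=((z>0.044)&(z<.062)).astype(np.uint8)
    k,l,s,ce=cv2.connectedComponentsWithStats(m); i=1+np.argmax(s[1:,4]); m=l==i
    vv,uu=np.nonzero(m); q=onplane(P,np.c_[uu+u-42,vv+v-42].astype(float),.054)[:,:2]*1e3
    print(n,m.sum(),[np.round(x,1) for x in cv2.minAreaRect(q.astype(np.float32))],np.percentile(z[m],90).round(4))
z=C[40:230,415:515,2]; k=((z>.025)&(z<.045)).astype(np.uint8); n,l,s,ce=cv2.connectedComponentsWithStats(k); print('tip z',z[k>0].max())
p=[]
for i in range(1,n):
    if s[i,4]>15: p.append(onplane(P,[ce[i]+[415,40]],.0285)[0,:2]); print(s[i,4],p[-1].round(4))
T=np.array([[.6013,.0453],[.5652,.0664],[.5209,.0909],[.4669,.1206]])
for q in (T,np.array(p)[np.argsort(-np.array(p)[:,0])]):
    if len(q)!=4: continue
    x=np.array([-79,-38,13,74.])/1e3; c=q.mean(0); u=(x-x.mean())@(q-c); u/=np.hypot(*u); o=c-u*x.mean()
    print('fit',o.round(4),np.degrees(np.arctan2(u[1],u[0])).round(2),(o+x[:,None]*u).round(4).tolist(),(q-o-x[:,None]*u).round(4).tolist())
E
```

```text
n18 199 [array([ 425.9, -131.7]), array([17.4, 19. ]), np.float64(42.4)] 0.0538
n28 395 [array([ 571., -269.]), array([28.3, 35.1]), np.float64(32.5)] 0.0535
n38 628 [array([ 552. , -147.9]), array([38.5, 41.3]), np.float64(43.2)] 0.0533
n48 695 [array([ 427.7, -256.4]), array([51.1, 50.8]), np.float64(56.4)] 0.0533
tip z 0.032141279956170776
51 [0.4678 0.1189]
44 [0.5215 0.0899]
46 [0.5659 0.0659]
42 [0.6017 0.0458]
fit [0.532  0.0845] 150.8 [[0.601, 0.0459], [0.5652, 0.0659], [0.5207, 0.0908], [0.4674, 0.1206]] [[0.0003, -0.0006], [0.0, 0.0005], [0.0002, 0.0001], [-0.0005, 0.0]]
fit [0.5326 0.0837] 151.4 [[0.602, 0.0459], [0.566, 0.0655], [0.5212, 0.09], [0.4677, 0.1192]] [[-0.0003, -0.0001], [-0.0001, 0.0004], [0.0003, -0.0], [0.0001, -0.0002]]
```

```bash
python3 go.py 426 -132 45 41.5
```

```text
travel [-0.004, -0.139, 1.037] angular [0.002, -0.003, 0.066] cur yaw 43.4 turn -1.9 t 2.55 pos [ 0.4506 -0.1078  0.3042] j [-0.13  0.27  0.39  1.9  -0.13  0.99  1.08]
```

```bash
python3 -m pendant '[{"travel":[0,-0.14,0.2],"angular":[0,0,0.06],"gripper":0},{"travel":[0,-0.14,0.4],"angular":[0,0,0.06],"gripper":0},{"travel":[0,-0.14,0.6],"angular":[0,0,0.06],"gripper":0.3},{"travel":[0,-0.14,0.8],"angular":[0,0,0.06],"gripper":0.3},{"travel":[0,-0.14,0.8],"angular":[0,0,0.06],"gripper":0.3},{"travel":[0,-0.14,0.8],"angular":[0,0,0.06],"gripper":0.3},{"travel":[0,-0.14,0.8],"angular":[0,0,0.06],"gripper":0.3}]'; python3 go.py 426 -132 45 41.5
```

```text
time_s: 3.25
eef_pos: [0.426, -0.1343, 0.106]
ee_rot: [0.41, 0.912, 0.001, 0.001]
contact_force: [0.1, -0.2, 0.9]
opening: 0.703
finger_force: 0.0
travel [0.007, 0.006, 0.244] angular [0.004, 0.004, 0.001] cur yaw 41.5 turn -0.0 t 3.25 pos [ 0.426  -0.1343  0.106 ] j [ 0.06  0.56  0.26  2.18 -0.33  0.44  1.31]
```

```bash
python3 -m pendant '[{"travel":[0.007,0.006,0.1],"angular":[0,0,0],"gripper":0.3},{"travel":[0.007,0.006,0.2],"angular":[0,0,0],"gripper":0.3},{"travel":[0.007,0.006,0.245],"angular":[0,0,0],"gripper":0.3},{"travel":[0.007,0.006,0.245],"angular":[0,0,0],"gripper":0.3},{"travel":[0.007,0.006,0.245],"angular":[0,0,0],"gripper":1},{"travel":[0.007,0.006,0.245],"angular":[0,0,0],"gripper":1},{"travel":[0.007,0.006,0.245],"angular":[0,0,0],"gripper":1},{"travel":[0.007,0.006,0.245],"angular":[0,0,0],"gripper":1},{"travel":[0.007,0.006,0.245],"angular":[0,0,0],"gripper":1},{"travel":[0.007,0.006,0.245],"angular":[0,0,0],"gripper":1},{"travel":[0.007,0.006,0.245],"angular":[0,0,0],"gripper":1},{"travel":[0.007,0.006,0.245],"angular":[0,0,0],"gripper":1}]' 25; python3 go.py 601.5 45.9 180 61.1
```

```text
time_s: 4.45
eef_pos: [0.4249, -0.1329, 0.0442]
ee_rot: [0.411, 0.911, 0.0, 0.001]
contact_force: [-0.1, 0.6, 12.5]
opening: 0.189
finger_force: 34.3
travel [0.068, 1.003, -0.542] angular [0.002, 0.003, -0.687] cur yaw 41.4 turn 19.7 t 4.45 pos [ 0.4249 -0.1329  0.0442] j [ 0.13  0.68  0.17  2.22 -0.4   0.27  1.37]
```

```bash
python3 -m pendant '[{"travel":[0,0,-0.1],"angular":[0,0,0],"gripper":1},{"travel":[0,0,-0.3],"angular":[0,0,0],"gripper":1},{"travel":[0,0,-0.45],"angular":[0,0,0],"gripper":1},{"travel":[0.03,0.2,-0.5],"angular":[0,0,-0.2],"gripper":1},{"travel":[0.06,0.4,-0.54],"angular":[0,0,-0.4],"gripper":1},{"travel":[0.068,0.6,-0.54],"angular":[0,0,-0.6],"gripper":1},{"travel":[0.068,0.8,-0.54],"angular":[0,0,-0.69],"gripper":1},{"travel":[0.068,1,-0.54],"angular":[0,0,-0.69],"gripper":1},{"travel":[0.068,1,-0.54],"angular":[0,0,-0.69],"gripper":1},{"travel":[0.068,1,-0.54],"angular":[0,0,-0.69],"gripper":1},{"travel":[0.068,1,-0.54],"angular":[0,0,-0.69],"gripper":1}]'; python3 go.py 601.5 45.9 85 61.1
```

```text
time_s: 5.55
eef_pos: [0.5991, 0.0441, 0.1777]
ee_rot: [0.249, 0.968, -0.001, -0.001]
contact_force: [0.4, -1.1, -1.8]
opening: 0.189
finger_force: 32.7
travel [-0.006, 0.012, 0.371] angular [-0.004, -0.003, 0.001] cur yaw 61.1 turn -0.0 t 5.55 pos [0.5991 0.0441 0.1777] j [-0.3   0.62  0.28  1.71 -0.22  0.85  1.15]
```

```bash
python3 -m pendant '[{"travel":[-0.006,0.012,0.15],"angular":[0,0,0],"gripper":1},{"travel":[-0.006,0.012,0.3],"angular":[0,0,0],"gripper":1},{"travel":[-0.006,0.012,0.37],"angular":[0,0,0],"gripper":1},{"travel":[-0.006,0.012,0.37],"angular":[0,0,0],"gripper":1},{"travel":[-0.006,0.012,0.37],"angular":[0,0,0],"gripper":1},{"travel":[-0.006,0.012,0.37],"angular":[0,0,0],"gripper":1}]'; python3 go.py 601.5 45.9 58 61.1;  python3 shot.py w3
```

```text
time_s: 6.15
eef_pos: [0.6041, 0.0466, 0.0874]
ee_rot: [0.249, 0.968, 0.0, 0.001]
contact_force: [0.4, 0.6, -1.4]
opening: 0.189
finger_force: 32.7
travel [0.008, -0.008, 0.117] angular [0.002, 0.004, 0.001] cur yaw 61.1 turn -0.0 t 6.15 pos [0.6041 0.0466 0.0874] j [-0.27  0.74  0.24  1.77 -0.26  0.66  1.18]
[0.532 0.085 0.252]
```

View pics/w3.png

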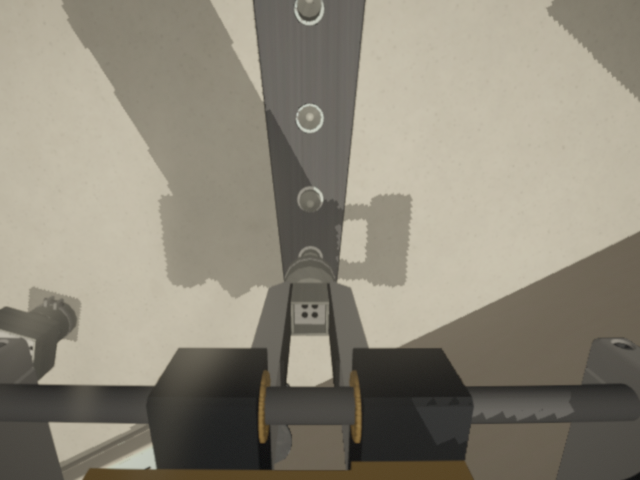

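The wrist view shows the nozzle 18 collar at (310,270), right in line with the pin row at column 310. I'll lower it.

```bash
python3 go.py 601.5 45.9 58 61.1; python3 -m pendant '[{"travel":[0.006,-0.006,0.03],"angular":[0,0,0],"gripper":1},{"travel":[0.006,-0.006,0.06],"angular":[0,0,0],"gripper":1},{"travel":[0.006,-0.006,0.09],"angular":[0,0,0],"gripper":1},{"travel":[0.006,-0.006,0.115],"angular":[0,0,0],"gripper":1},{"travel":[0.006,-0.006,0.115],"angular":[0,0,0],"gripper":1},{"travel":[0.006,-0.006,0.115],"angular":[0,0,0],"gripper":1}]';  python3 go.py 601.5 45.9 57 61.1
```

```text
travel [0.008, -0.009, 0.118] angular [0.003, 0.005, 0.002] cur yaw 61.1 turn -0.0 t 6.2 pos [0.6042 0.0469 0.0874] j [-0.27  0.74  0.24  1.77 -0.26  0.66  1.18]
time_s: 6.8
eef_pos: [0.6011, 0.0467, 0.0564]
ee_rot: [0.249, 0.969, -0.0, -0.0]
contact_force: [-0.2, 1.2, 0.2]
opening: 0.188
finger_force: 36.9
travel [-0.003, -0.002, -0.002] angular [-0.001, -0.001, 0.003] cur yaw 61.2 turn -0.1 t 6.8 pos [0.6011 0.0467 0.0564] j [-0.26  0.79  0.22  1.78 -0.28  0.6   1.19]
```

```bash
python3 -m pendant '[{"travel":[0,0,0.006],"angular":[0,0,0],"gripper":1},{"travel":[0,0,0.006],"angular":[0,0,0],"gripper":1},{"travel":[0,0,0.006],"angular":[0,0,0],"gripper":0.5},{"travel":[0,0,0.006],"angular":[0,0,0],"gripper":0.5},{"travel":[0,0,0.006],"angular":[0,0,0],"gripper":0.5},{"travel":[0,0,-0.1],"angular":[0,0,0],"gripper":0.5},{"travel":[0,0,-0.25],"angular":[0,0,0],"gripper":0.5},{"travel":[0,0,-0.4],"angular":[0,0,0],"gripper":0.5},{"travel":[0,0,-0.5],"angular":[0,0,0],"gripper":0.5},{"travel":[0,0,-0.5],"angular":[0,0,0],"gripper":0.5},{"travel":[0,0,-0.5],"angular":[0,0,0],"gripper":0.3}]'; python3 shot.py w4;  python3 go.py 571.4 -270.3 180 32.5
```

```text
time_s: 7.9
eef_pos: [0.6009, 0.0468, 0.1817]
ee_rot: [0.249, 0.969, 0.0, -0.0]
contact_force: [0.6, 0.4, -0.5]
opening: 0.554
finger_force: 0.0
[0.53  0.085 0.347]
travel [-0.51, -1.167, 0.004] angular [-0.003, -0.003, 1.002] cur yaw 61.2 turn -28.7 t 7.95 pos [0.6002 0.0469 0.1808] j [-0.3   0.62  0.29  1.7  -0.22  0.85  1.15]
```

View pics/w4.png

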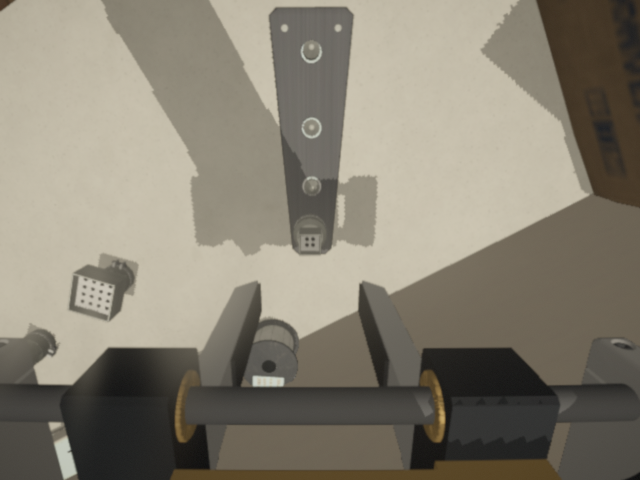

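Nozzle 18 stands square on pin 1 at (310,237). Next is nozzle 28.

```bash
python3 -m pendant '[{"travel":[-0.1,-0.2,0],"angular":[0,0,0.25],"gripper":0.3},{"travel":[-0.2,-0.4,0],"angular":[0,0,0.5],"gripper":0.3},{"travel":[-0.3,-0.6,0],"angular":[0,0,0.75],"gripper":0.3},{"travel":[-0.4,-0.8,0],"angular":[0,0,1],"gripper":0.3},{"travel":[-0.5,-1,0],"angular":[0,0,1],"gripper":0.3},{"travel":[-0.5,-1,0],"angular":[0,0,1],"gripper":0.3},{"travel":[-0.5,-1,0],"angular":[0,0,1],"gripper":0.3},{"travel":[-0.5,-1,0],"angular":[0,0,1],"gripper":0.3},{"travel":[-0.5,-1,0],"angular":[0,0,1],"gripper":0.3}]'; python3 go.py 571.4 -270.3 80 32.5
```

```text
time_s: 8.85
eef_pos: [0.5901, -0.2302, 0.1806]
ee_rot: [0.48, 0.877, 0.001, -0.001]
contact_force: [-0.4, 0.1, 0.1]
opening: 0.703
finger_force: 0.0
travel [-0.096, -0.15, 0.402] angular [-0.001, -0.006, 0.006] cur yaw 32.7 turn -0.2 t 8.85 pos [ 0.5901 -0.2302  0.1806] j [ 0.09  0.68  0.4   1.61 -0.32  0.92  1.18]
```

```bash
python3 -m pendant '[{"travel":[-0.096,-0.15,0.1],"angular":[0,0,0],"gripper":0.3},{"travel":[-0.096,-0.15,0.25],"angular":[0,0,0],"gripper":0.3},{"travel":[-0.096,-0.15,0.37],"angular":[0,0,0],"gripper":0.3},{"travel":[-0.096,-0.15,0.37],"angular":[0,0,0],"gripper":0.3},{"travel":[-0.096,-0.15,0.37],"angular":[0,0,0],"gripper":0.3},{"travel":[-0.096,-0.15,0.37],"angular":[0,0,0],"gripper":0.3},{"travel":[-0.096,-0.15,0.37],"angular":[0,0,0],"gripper":0.3}]'; python3 go.py 571.4 -270.3 46 32.5; python3 shot.py w5
```

```text
time_s: 9.55
eef_pos: [0.5729, -0.2729, 0.0913]
ee_rot: [0.48, 0.877, 0.0, 0.002]
contact_force: [-0.1, -0.1, 0.2]
opening: 0.697
finger_force: 0.0
travel [0.013, 0.0, 0.181] angular [0.004, 0.005, 0.004] cur yaw 32.6 turn -0.1 t 9.55 pos [ 0.5729 -0.2729  0.0913] j [ 0.19  0.79  0.35  1.68 -0.37  0.74  1.29]
[ 0.529 -0.205  0.256]
```

View pics/w5.png

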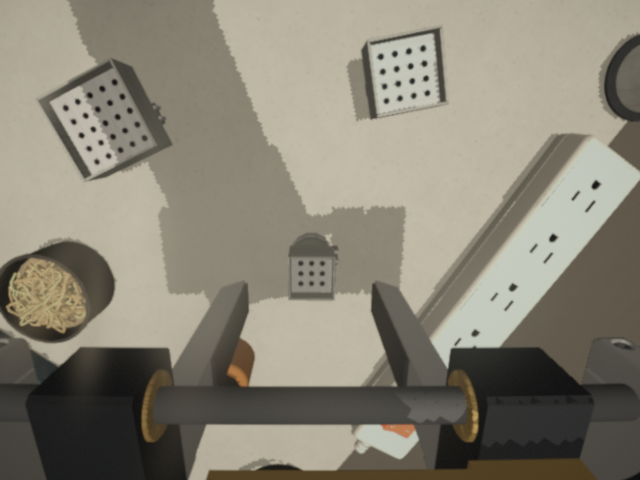

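Nozzle 28 is centred between the fingers at (312,272). The bottle at (240,365) and the power strip are clear of both fingers.

```bash
python3 -m pendant '[{"travel":[0.01,0,0.08],"angular":[0,0,0],"gripper":0.3},{"travel":[0.01,0,0.15],"angular":[0,0,0],"gripper":0.3},{"travel":[0.01,0,0.18],"angular":[0,0,0],"gripper":0.3},{"travel":[0.01,0,0.18],"angular":[0,0,0],"gripper":0.3},{"travel":[0.01,0,0.18],"angular":[0,0,0],"gripper":1},{"travel":[0.01,0,0.18],"angular":[0,0,0],"gripper":1},{"travel":[0.01,0,0.18],"angular":[0,0,0],"gripper":1},{"travel":[0.01,0,0.18],"angular":[0,0,0],"gripper":1},{"travel":[0.01,0,0.18],"angular":[0,0,0],"gripper":1},{"travel":[0.01,0,0.18],"angular":[0,0,0],"gripper":1},{"travel":[0.01,0,0.18],"angular":[0,0,0],"gripper":1}]' 25; python3 go.py 565.6 65.7 190 61.1
```

```text
time_s: 10.7
eef_pos: [0.5705, -0.2708, 0.0447]
ee_rot: [0.481, 0.877, 0.0, 0.0]
contact_force: [0.5, 0.6, 2.5]
opening: 0.296
finger_force: 25.0
travel [1.145, 0.708, -0.581] angular [0.001, 0.001, -0.997] cur yaw 32.5 turn 28.6 t 10.7 pos [ 0.5705 -0.2708  0.0447] j [ 0.21  0.85  0.32  1.71 -0.4   0.65  1.31]
```

```bash
python3 -m pendant '[{"travel":[0,0,-0.1],"angular":[0,0,0],"gripper":1},{"travel":[0,0,-0.3],"angular":[0,0,0],"gripper":1},{"travel":[0,0,-0.5],"angular":[0,0,0],"gripper":1},{"travel":[0.15,0.1,-0.58],"angular":[0,0,-0.2],"gripper":1},{"travel":[0.3,0.2,-0.58],"angular":[0,0,-0.4],"gripper":1},{"travel":[0.46,0.3,-0.58],"angular":[0,0,-0.6],"gripper":1},{"travel":[0.6,0.4,-0.58],"angular":[0,0,-0.8],"gripper":1},{"travel":[0.75,0.5,-0.58],"angular":[0,0,-1],"gripper":1},{"travel":[0.9,0.6,-0.58],"angular":[0,0,-1],"gripper":1},{"travel":[1,0.7,-0.58],"angular":[0,0,-1],"gripper":1},{"travel":[1,0.7,-0.58],"angular":[0,0,-1],"gripper":1},{"travel":[1,0.7,-0.58],"angular":[0,0,-1],"gripper":1}]'; python3 go.py 565.6 65.7 87 61.1
```

```text
time_s: 11.9
eef_pos: [0.5829, 0.0348, 0.1891]
ee_rot: [0.248, 0.969, -0.0, -0.0]
contact_force: [-0.8, -0.6, -1.5]
opening: 0.296
finger_force: 25.0
travel [0.12, 0.076, 0.408] angular [-0.002, -0.001, 0.008] cur yaw 61.3 turn -0.2 t 11.9 pos [0.5829 0.0348 0.1891] j [-0.29  0.58  0.29  1.75 -0.21  0.84  1.16]
```

```bash
python3 -m pendant '[{"travel":[0.12,0.076,0],"angular":[0,0,0],"gripper":1},{"travel":[0.12,0.076,0.1],"angular":[0,0,0],"gripper":1},{"travel":[0.12,0.076,0.25],"angular":[0,0,0],"gripper":1},{"travel":[0.12,0.076,0.4],"angular":[0,0,0],"gripper":1},{"travel":[0.12,0.076,0.4],"angular":[0,0,0],"gripper":1},{"travel":[0.12,0.076,0.4],"angular":[0,0,0],"gripper":1},{"travel":[0.12,0.076,0.4],"angular":[0,0,0],"gripper":1},{"travel":[0.12,0.076,0.4],"angular":[0,0,0],"gripper":1}]'; python3 go.py 565.6 65.7 57 61.1
```

```text
time_s: 12.7
eef_pos: [0.5676, 0.0648, 0.0914]
ee_rot: [0.249, 0.968, 0.001, 0.002]
contact_force: [0.3, -0.3, -0.6]
opening: 0.297
finger_force: 25.0
travel [0.009, -0.001, 0.138] angular [0.004, 0.006, 0.002] cur yaw 61.2 turn -0.1 t 12.7 pos [0.5676 0.0648 0.0914] j [-0.31  0.7   0.24  1.86 -0.27  0.61  1.16]
```

```bash
python3 -m pendant '[{"travel":[0.005,0,0.04],"angular":[0,0,0],"gripper":1},{"travel":[0.005,0,0.08],"angular":[0,0,0],"gripper":1},{"travel":[0.005,0,0.11],"angular":[0,0,0],"gripper":1},{"travel":[0.005,0,0.14],"angular":[0,0,0],"gripper":1},{"travel":[0.005,0,0.14],"angular":[0,0,0],"gripper":1},{"travel":[0.005,0,0.14],"angular":[0,0,0],"gripper":1}]'; python3 go.py 565.6 65.7 57 61.1
```

```text
time_s: 13.3
eef_pos: [0.5654, 0.0657, 0.0546]
ee_rot: [0.249, 0.969, 0.0, 0.0]
contact_force: [-1.4, -0.2, 5.6]
opening: 0.295
finger_force: 25.0
travel [-0.001, 0.0, -0.01] angular [0.001, 0.001, 0.003] cur yaw 61.2 turn -0.1 t 13.3 pos [0.5654 0.0657 0.0546] j [-0.3   0.76  0.21  1.88 -0.29  0.53  1.17]
```

Seated with a 5.6 N touch. I'll release and head for nozzle 38.

```bash
python3 -m pendant '[{"travel":[0,0,0],"angular":[0,0,0],"gripper":0.5},{"travel":[0,0,0],"angular":[0,0,0],"gripper":0.5},{"travel":[0,0,0],"angular":[0,0,0],"gripper":0.5},{"travel":[0,0,-0.1],"angular":[0,0,0],"gripper":0.5},{"travel":[0,0,-0.25],"angular":[0,0,0],"gripper":0.4},{"travel":[0,0,-0.4],"angular":[0,0,0],"gripper":0.3},{"travel":[0,0,-0.5],"angular":[0,0,0],"gripper":0.2},{"travel":[0,0,-0.5],"angular":[0,0,0],"gripper":0.2},{"travel":[0,0,-0.5],"angular":[0,0,0],"gripper":0.2}]';  python3 go.py 552.2 -149 160 43.2
```

```text
time_s: 14.2
eef_pos: [0.5649, 0.066, 0.1794]
ee_rot: [0.249, 0.969, 0.0, 0.0]
contact_force: [-0.2, -0.3, 0.0]
opening: 0.8
finger_force: 0.0
travel [-0.37, -0.778, 0.077] angular [0.001, 0.0, 0.628] cur yaw 61.2 turn -18.0 t 14.2 pos [0.5649 0.066  0.1794] j [-0.36  0.58  0.29  1.8  -0.22  0.8   1.12]
```

```bash
python3 -m pendant '[{"travel":[-0.08,-0.18,0],"angular":[0,0,0.15],"gripper":0.2},{"travel":[-0.16,-0.36,0],"angular":[0,0,0.3],"gripper":0.2},{"travel":[-0.24,-0.54,0],"angular":[0,0,0.45],"gripper":0.2},{"travel":[-0.37,-0.78,0],"angular":[0,0,0.63],"gripper":0.2},{"travel":[-0.37,-0.78,0.15],"angular":[0,0,0.63],"gripper":0.2},{"travel":[-0.37,-0.78,0.3],"angular":[0,0,0.63],"gripper":0.2},{"travel":[-0.37,-0.78,0.35],"angular":[0,0,0.63],"gripper":0.2},{"travel":[-0.37,-0.78,0.35],"angular":[0,0,0.63],"gripper":0.2},{"travel":[-0.37,-0.78,0.35],"angular":[0,0,0.63],"gripper":0.2},{"travel":[-0.37,-0.78,0.35],"angular":[0,0,0.63],"gripper":0.2}]';  python3 go.py 552.2 -149 46 43.2; python3 shot.py w6
```

```text
time_s: 15.2
eef_pos: [0.5533, -0.1493, 0.0933]
ee_rot: [0.397, 0.918, 0.0, 0.001]
contact_force: [-0.2, 0.6, -0.3]
opening: 0.798
finger_force: 0.0
travel [0.004, -0.003, 0.189] angular [0.003, 0.004, 0.0] cur yaw 43.2 turn -0.0 t 15.2 pos [ 0.5533 -0.1493  0.0933] j [ 0.02  0.71  0.31  1.86 -0.34  0.63  1.29]
[ 0.497 -0.091  0.258]
```

View pics/w6.png

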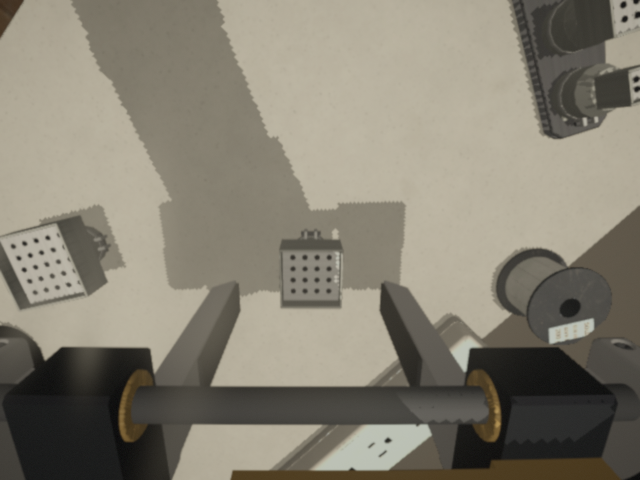

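Nozzle 38 is centred and square in the grip at (311,275), and both fingers are clear.

```bash
python3 -m pendant '[{"travel":[0.002,0,0.08],"angular":[0,0,0],"gripper":0.2},{"travel":[0.002,0,0.15],"angular":[0,0,0],"gripper":0.2},{"travel":[0.002,0,0.185],"angular":[0,0,0],"gripper":0.2},{"travel":[0.002,0,0.185],"angular":[0,0,0],"gripper":0.2},{"travel":[0.002,0,0.185],"angular":[0,0,0],"gripper":1},{"travel":[0.002,0,0.185],"angular":[0,0,0],"gripper":1},{"travel":[0.002,0,0.185],"angular":[0,0,0],"gripper":1},{"travel":[0.002,0,0.185],"angular":[0,0,0],"gripper":1},{"travel":[0.002,0,0.185],"angular":[0,0,0],"gripper":1},{"travel":[0.002,0,0.185],"angular":[0,0,0],"gripper":1},{"travel":[0.002,0,0.185],"angular":[0,0,0],"gripper":1}]' 25; python3 go.py 521 90.4 190 61.1
```

```text
time_s: 16.35
eef_pos: [0.5521, -0.1492, 0.046]
ee_rot: [0.398, 0.918, 0.0, 0.0]
contact_force: [-0.6, 0.9, 2.5]
opening: 0.401
finger_force: 25.0
travel [0.784, 0.565, -0.576] angular [0.001, 0.001, -0.627] cur yaw 43.1 turn 18.0 t 16.35 pos [ 0.5521 -0.1492  0.046 ] j [ 0.05  0.78  0.26  1.88 -0.37  0.53  1.32]
```

```bash
python3 -m pendant '[{"travel":[0,0,-0.1],"angular":[0,0,0],"gripper":1},{"travel":[0,0,-0.3],"angular":[0,0,0],"gripper":1},{"travel":[0,0,-0.5],"angular":[0,0,0],"gripper":1},{"travel":[0.15,0.1,-0.58],"angular":[0,0,-0.15],"gripper":1},{"travel":[0.3,0.2,-0.58],"angular":[0,0,-0.3],"gripper":1},{"travel":[0.45,0.3,-0.58],"angular":[0,0,-0.45],"gripper":1},{"travel":[0.6,0.42,-0.58],"angular":[0,0,-0.63],"gripper":1},{"travel":[0.784,0.565,-0.58],"angular":[0,0,-0.63],"gripper":1},{"travel":[0.784,0.565,-0.58],"angular":[0,0,-0.63],"gripper":1},{"travel":[0.784,0.565,-0.58],"angular":[0,0,-0.63],"gripper":1},{"travel":[0.784,0.565,-0.4],"angular":[0,0,-0.63],"gripper":1},{"travel":[0.784,0.565,-0.25],"angular":[0,0,-0.63],"gripper":1},{"travel":[0.784,0.565,-0.17],"angular":[0,0,-0.63],"gripper":1},{"travel":[0.784,0.565,-0.17],"angular":[0,0,-0.63],"gripper":1},{"travel":[0.784,0.565,-0.17],"angular":[0,0,-0.63],"gripper":1},{"travel":[0.784,0.565,-0.17],"angular":[0,0,-0.63],"gripper":1}]'; python3 go.py 521 90.4 58 61.1; python3 shot.py w7
```

```text
time_s: 17.95
eef_pos: [0.522, 0.0893, 0.0895]
ee_rot: [0.25, 0.968, 0.0, 0.001]
contact_force: [0.4, 0.5, -0.7]
opening: 0.399
finger_force: 25.0
travel [0.006, 0.002, 0.126] angular [0.002, 0.004, -0.0] cur yaw 61.1 turn 0.0 t 17.95 pos [0.522  0.0893 0.0895] j [-0.38  0.66  0.23  1.98 -0.28  0.53  1.12]
[0.45  0.128 0.254]
```

View pics/w7.png

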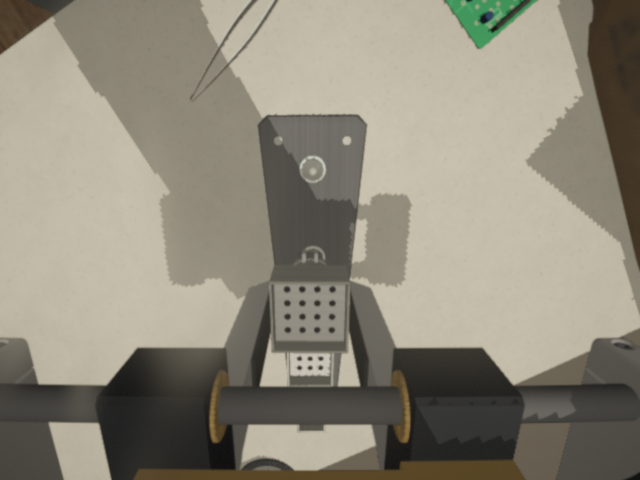

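Nozzle 38 is at (311,310), in line with the row at column 312. Pin 3 shows at (312,257), and nozzle 28 is upright behind it. I'll lower it.

```bash
python3 -m pendant '[{"travel":[0.004,0.002,0.04],"angular":[0,0,0],"gripper":1},{"travel":[0.004,0.002,0.07],"angular":[0,0,0],"gripper":1},{"travel":[0.004,0.002,0.1],"angular":[0,0,0],"gripper":1},{"travel":[0.004,0.002,0.13],"angular":[0,0,0],"gripper":1},{"travel":[0.004,0.002,0.13],"angular":[0,0,0],"gripper":1},{"travel":[0.004,0.002,0.13],"angular":[0,0,0],"gripper":1}]'; python3 go.py 521 90.4 57 61.1
```

```text
time_s: 18.6
eef_pos: [0.5206, 0.0913, 0.0557]
ee_rot: [0.249, 0.969, 0.0, 0.0]
contact_force: [0.0, -0.0, 4.7]
opening: 0.402
finger_force: 25.0
travel [-0.003, -0.002, -0.005] angular [0.001, 0.001, 0.003] cur yaw 61.2 turn -0.1 t 18.6 pos [0.5206 0.0913 0.0557] j [-0.36  0.72  0.2   1.99 -0.3   0.46  1.14]
```

```bash
python3 -m pendant '[{"travel":[0,0,0],"angular":[0,0,0],"gripper":0.35},{"travel":[0,0,0],"angular":[0,0,0],"gripper":0.35},{"travel":[0,0,0],"angular":[0,0,0],"gripper":0.35},{"travel":[0,0,-0.1],"angular":[0,0,0],"gripper":0.35},{"travel":[0,0,-0.25],"angular":[0,0,0],"gripper":0.2},{"travel":[0,0,-0.4],"angular":[0,0,0],"gripper":0.1},{"travel":[0,0,-0.5],"angular":[0,0,0],"gripper":0.1},{"travel":[0,0,-0.5],"angular":[0,0,0],"gripper":0.1},{"travel":[0,0,-0.5],"angular":[0,0,0],"gripper":0.1}]';  python3 go.py 427.7 -257.4 160 56.6
```

```text
time_s: 19.5
eef_pos: [0.52, 0.0914, 0.1807]
ee_rot: [0.249, 0.969, 0.0, 0.0]
contact_force: [-0.8, 0.6, 0.1]
opening: 0.903
finger_force: 0.0
travel [-0.349, -1.401, 0.082] angular [0.001, 0.0, 0.161] cur yaw 61.2 turn -4.6 t 19.5 pos [0.52   0.0914 0.1807] j [-0.43  0.52  0.31  1.91 -0.22  0.75  1.07]
```

```bash
python3 -m pendant '[{"travel":[-0.05,-0.2,0],"angular":[0,0,0.16],"gripper":0.1},{"travel":[-0.1,-0.4,0],"angular":[0,0,0.16],"gripper":0.1},{"travel":[-0.15,-0.6,0],"angular":[0,0,0.16],"gripper":0.1},{"travel":[-0.2,-0.8,0],"angular":[0,0,0.16],"gripper":0.1},{"travel":[-0.25,-1,0],"angular":[0,0,0.16],"gripper":0.1},{"travel":[-0.25,-1,0],"angular":[0,0,0.16],"gripper":0.1},{"travel":[-0.25,-1,0],"angular":[0,0,0.16],"gripper":0.1},{"travel":[-0.25,-1,0],"angular":[0,0,0.16],"gripper":0.1}]';  python3 go.py 427.7 -257.4 100 56.6
```

```text
time_s: 20.3
eef_pos: [0.4542, -0.1564, 0.1797]
ee_rot: [0.287, 0.958, 0.0, -0.001]
contact_force: [-0.2, -0.4, -0.4]
opening: 0.901
finger_force: 0.0
travel [-0.134, -0.396, 0.318] angular [0.0, -0.005, 0.003] cur yaw 56.7 turn -0.1 t 20.3 pos [ 0.4542 -0.1564  0.1797] j [ 0.05  0.47  0.32  2.03 -0.22  0.68  1.5 ]
```

```bash
python3 -m pendant '[{"travel":[-0.07,-0.2,0],"angular":[0,0,0],"gripper":0.1},{"travel":[-0.134,-0.396,0],"angular":[0,0,0],"gripper":0.1},{"travel":[-0.134,-0.396,0.15],"angular":[0,0,0],"gripper":0.1},{"travel":[-0.134,-0.396,0.3],"angular":[0,0,0],"gripper":0.1},{"travel":[-0.134,-0.396,0.32],"angular":[0,0,0],"gripper":0.1},{"travel":[-0.134,-0.396,0.32],"angular":[0,0,0],"gripper":0.1},{"travel":[-0.134,-0.396,0.32],"angular":[0,0,0],"gripper":0.1},{"travel":[-0.134,-0.396,0.32],"angular":[0,0,0],"gripper":0.1}]';  python3 go.py 427.7 -257.4 46 56.6; python3 shot.py w8
```

```text
time_s: 21.1
eef_pos: [0.4293, -0.2589, 0.1022]
ee_rot: [0.287, 0.958, -0.0, 0.001]
contact_force: [-0.0, 0.4, -0.2]
opening: 0.899
finger_force: 0.0
travel [0.009, 0.001, 0.225] angular [0.001, 0.006, 0.003] cur yaw 56.7 turn -0.1 t 21.1 pos [ 0.4293 -0.2589  0.1022] j [ 0.32  0.61  0.25  2.04 -0.29  0.52  1.76]
[ 0.361 -0.215  0.267]
```

View pics/w8.png

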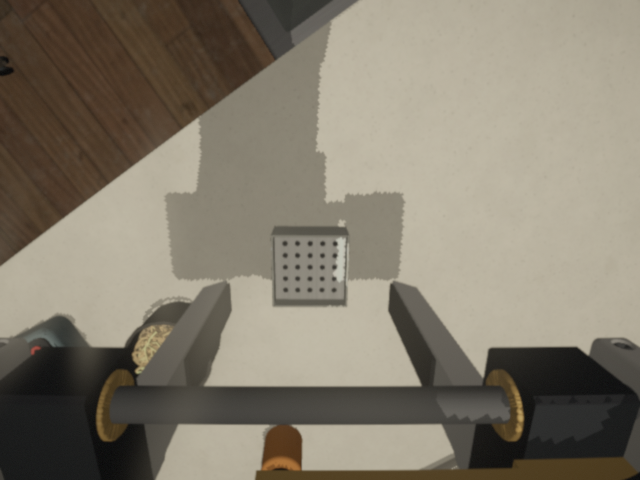

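Nozzle 48 is centred and square at (311,268), with the pot and bottle clear.

```bash
python3 -m pendant '[{"travel":[0.004,0,0.1],"angular":[0,0,0],"gripper":0.1},{"travel":[0.004,0,0.17],"angular":[0,0,0],"gripper":0.1},{"travel":[0.004,0,0.215],"angular":[0,0,0],"gripper":0.1},{"travel":[0.004,0,0.22],"angular":[0,0,0],"gripper":0.1},{"travel":[0.004,0,0.22],"angular":[0,0,0],"gripper":1},{"travel":[0.004,0,0.22],"angular":[0,0,0],"gripper":1},{"travel":[0.004,0,0.22],"angular":[0,0,0],"gripper":1},{"travel":[0.004,0,0.22],"angular":[0,0,0],"gripper":1},{"travel":[0.004,0,0.22],"angular":[0,0,0],"gripper":1},{"travel":[0.004,0,0.22],"angular":[0,0,0],"gripper":1},{"travel":[0.004,0,0.22],"angular":[0,0,0],"gripper":1}]' 25; python3 go.py 467.6 119.9 190 61.1
```

```text
time_s: 22.25
eef_pos: [0.4273, -0.2585, 0.046]
ee_rot: [0.287, 0.958, 0.0, 0.0]
contact_force: [-0.5, 0.3, 2.8]
opening: 0.507
finger_force: 25.0
travel [0.698, 1.352, -0.576] angular [0.0, 0.001, -0.157] cur yaw 56.6 turn 4.5 t 22.25 pos [ 0.4273 -0.2585  0.046 ] j [ 0.36  0.71  0.19  2.07 -0.33  0.38  1.8 ]
```

```bash
python3 -m pendant '[{"travel":[0,0,-0.1],"angular":[0,0,0],"gripper":1},{"travel":[0,0,-0.3],"angular":[0,0,0],"gripper":1},{"travel":[0,0,-0.5],"angular":[0,0,0],"gripper":1},{"travel":[0.1,0.2,-0.58],"angular":[0,0,-0.1],"gripper":1},{"travel":[0.2,0.38,-0.58],"angular":[0,0,-0.15],"gripper":1},{"travel":[0.3,0.55,-0.58],"angular":[0,0,-0.157],"gripper":1},{"travel":[0.38,0.72,-0.58],"angular":[0,0,-0.157],"gripper":1},{"travel":[0.46,0.89,-0.58],"angular":[0,0,-0.157],"gripper":1},{"travel":[0.5,1,-0.58],"angular":[0,0,-0.157],"gripper":1},{"travel":[0.5,1,-0.58],"angular":[0,0,-0.157],"gripper":1},{"travel":[0.5,1,-0.58],"angular":[0,0,-0.157],"gripper":1},{"travel":[0.5,1,-0.58],"angular":[0,0,-0.157],"gripper":1}]'; python3 go.py 467.6 119.9 90 61.1
```

```text
time_s: 23.45
eef_pos: [0.4599, 0.0177, 0.1906]
ee_rot: [0.25, 0.968, -0.0, -0.0]
contact_force: [-0.7, -1.0, -1.6]
opening: 0.51
finger_force: 25.0
travel [0.171, 0.373, 0.402] angular [-0.002, -0.0, -0.004] cur yaw 61.0 turn 0.1 t 23.45 pos [0.4599 0.0177 0.1906] j [-0.33  0.42  0.32  2.07 -0.2   0.68  1.18]
```

```bash
python3 -m pendant '[{"travel":[0.09,0.18,0],"angular":[0,0,0],"gripper":1},{"travel":[0.171,0.373,0],"angular":[0,0,0],"gripper":1},{"travel":[0.171,0.373,0],"angular":[0,0,0],"gripper":1},{"travel":[0.171,0.373,0.15],"angular":[0,0,0],"gripper":1},{"travel":[0.171,0.373,0.3],"angular":[0,0,0],"gripper":1},{"travel":[0.171,0.373,0.4],"angular":[0,0,0],"gripper":1},{"travel":[0.171,0.373,0.4],"angular":[0,0,0],"gripper":1},{"travel":[0.171,0.373,0.4],"angular":[0,0,0],"gripper":1},{"travel":[0.171,0.373,0.4],"angular":[0,0,0],"gripper":1}]'; python3 go.py 467.6 119.9 58 61.1
```

```text
time_s: 24.35
eef_pos: [0.4692, 0.1207, 0.092]
ee_rot: [0.25, 0.968, 0.0, 0.001]
contact_force: [0.4, 0.8, -1.2]
opening: 0.511
finger_force: 25.0
travel [0.004, -0.006, 0.136] angular [0.003, 0.004, -0.003] cur yaw 61.0 turn 0.1 t 24.35 pos [0.4692 0.1207 0.092 ] j [-0.47  0.61  0.23  2.09 -0.3   0.46  1.05]
```

```bash
python3 -m pendant '[{"travel":[0.002,-0.003,0.04],"angular":[0,0,0],"gripper":1},{"travel":[0.002,-0.003,0.08],"angular":[0,0,0],"gripper":1},{"travel":[0.002,-0.003,0.11],"angular":[0,0,0],"gripper":1},{"travel":[0.002,-0.003,0.137],"angular":[0,0,0],"gripper":1},{"travel":[0.002,-0.003,0.137],"angular":[0,0,0],"gripper":1},{"travel":[0.002,-0.003,0.137],"angular":[0,0,0],"gripper":1}]'; python3 go.py 467.6 119.9 58 61.1
```

```text
time_s: 24.95
eef_pos: [0.4673, 0.1209, 0.0562]
ee_rot: [0.25, 0.968, 0.0, 0.0]
contact_force: [0.9, 0.1, 0.7]
opening: 0.505
finger_force: 25.0
travel [-0.003, -0.003, -0.007] angular [0.0, 0.0, 0.0] cur yaw 61.1 turn -0.0 t 24.95 pos [0.4673 0.1209 0.0562] j [-0.44  0.68  0.19  2.11 -0.32  0.38  1.07]
```

```bash
python3 -m pendant '[{"travel":[0,0,0.005],"angular":[0,0,0],"gripper":1},{"travel":[0,0,0.005],"angular":[0,0,0],"gripper":0.2},{"travel":[0,0,0.005],"angular":[0,0,0],"gripper":0.2},{"travel":[0,0,0.005],"angular":[0,0,0],"gripper":0.2},{"travel":[0,0,0.005],"angular":[0,0,0],"gripper":0.2},{"travel":[0,0,-0.1],"angular":[0,0,0],"gripper":0.2},{"travel":[0,0,-0.25],"angular":[0,0,0],"gripper":0.2},{"travel":[0,0,-0.4],"angular":[0,0,0],"gripper":0.2},{"travel":[0,0,-0.6],"angular":[0,0,0],"gripper":0.2},{"travel":[0,-0.2,-0.8],"angular":[0,0,0],"gripper":0.2},{"travel":[-0.1,-0.4,-0.8],"angular":[0,0,0],"gripper":0.2},{"travel":[-0.2,-0.6,-0.8],"angular":[0,0,0],"gripper":0.2},{"travel":[-0.4,-0.8,-0.8],"angular":[0,0,0],"gripper":0.2},{"travel":[-0.4,-0.8,-0.8],"angular":[0,0,0],"gripper":0.2},{"travel":[-0.4,-0.8,-0.8],"angular":[0,0,0],"gripper":0.2}]'; python3 - <<'E'
from h import *
import pickle
P=pose('top');im,d=env.read_camera('top');a=im;C=cloud(P,d);S,_=env.read_camera('scene');W,_=env.read_camera('wrist')
u=np.array([-.8755,.4833]);n=np.array([-u[1],u[0]])
for x,y in ((601.5,45.9),(565.6,65.7),(521,90.4),(467.6,119.9)):
    m=(np.hypot(C[...,0]*1e3-x,C[...,1]*1e3-y)<40)&(C[...,2]>.052)&(C[...,2]<.1); z=C[...,2][m]; print(m.sum(),np.percentile(z,[10,50,90]).round(4) if m.any() else None)
c1=cv2.resize(a[190:330,170:310],(400,400),interpolation=2); c2=cv2.resize(S[180:280,180:330],(400,267),interpolation=2); c3=cv2.resize(W,(400,300)); c2=cv2.copyMakeBorder(c2,0,33,0,0,0)
cv2.imwrite('pics/f.png',cv2.hconcat([cv2.copyMakeBorder(c1,0,200,0,0,0),cv2.vconcat([c2,c3])]))
E
```

```text
time_s: 26.45
eef_pos: [0.4584, -0.1097, 0.257]
ee_rot: [0.255, 0.967, -0.002, 0.002]
contact_force: [-0.6, 0.3, 0.2]
opening: 0.802
finger_force: 0.0
219 [0.0543 0.0581 0.066 ]
358 [0.0544 0.0577 0.0658]
475 [0.0542 0.0575 0.0657]
673 [0.0545 0.0571 0.0643]
```

View pics/f.png

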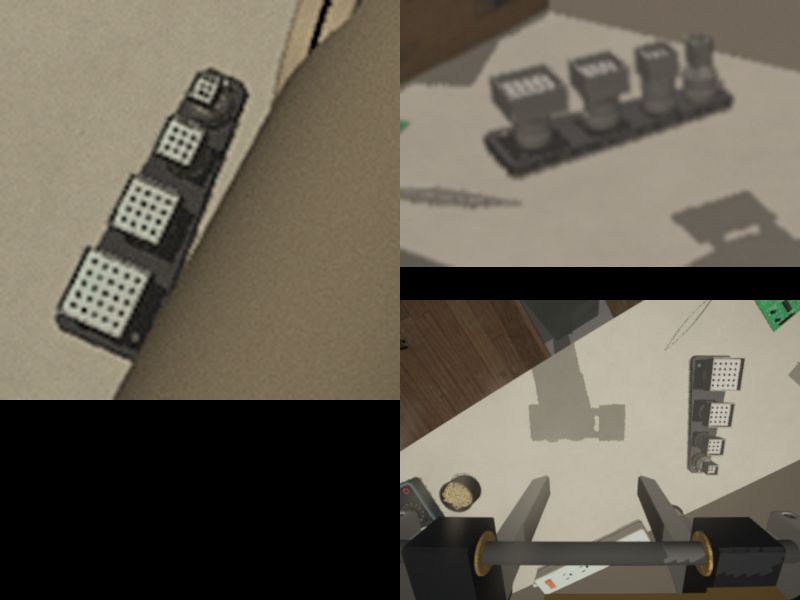

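All four nozzles stand upright, square and in order on the stand. Their tops are at about 66 mm, which is flat on the plate, and the gripper is clear.

```bash
python3 -c "
from workcell import env
print(env.sign_off())"
```

```text
the job is handed in; nothing more can be done
None
```

I put all four nozzles on their pins in size order, smallest at the narrow end, standing flat, and handed the job in at about 26.6 s; no move went near the flux bottle, though I didn't re-measure its position at the end.

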